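# Clear the jar from the hotplate dial and set the heat

## Task

The pan on the hotplate should cook at setting 4, but a spice jar stands in front of the dial. First put that jar upright into the empty, cork-lined compartment of the wooden tray, then turn the dial clockwise to the fourth mark after the off dot (one click per mark) and let go of it. Do not knock the jar over, and leave the pan and the two things already in the tray where they stand.

Things in the scene. Friction and masses are not known exactly. Their poses are not given: they have to be found in the camera images.
- spice_jar: Spice jar to be cleared away: round white jar with a label and a green screw lid, 46 mm diameter, 106 mm tall, 0.11 kg. It stands on the worktop just in front of the hotplate's dial. Origin: centre of its underside, z up along the jar.
- cork_pad: Thin cork liner, 66 x 80 x 3 mm, lying in the one empty compartment of the tray: the jar's place. Fixed. Origin: centre of its underside, which lies on the tray's 6 mm thick floor (6 mm above the worktop), so the jar stands 9 mm above the worktop. x, y along the tray's x, y. Any of the three compartments can be the empty one.
- tray: Low wooden tray on the worktop to the right of the hotplate, fixed: 240 mm (its x) x 100 mm (its y) x 24 mm high, walls and floor 6 mm, two dividers 21 mm high across it making three compartments in a row along x, each about 72 x 88 mm inside, centres 76 mm apart. Origin: centre of its underside.
- salt_shaker: Glass salt shaker with a grey cap, 44 mm diameter, 90 mm tall, standing in another compartment of the tray; stays there. Origin: centre of its underside.
- second_jar: Second spice jar with a green lid and a brown label, 46 mm diameter, 106 mm tall, standing in the third compartment of the tray; stays there. Origin: centre of its underside.
- pan: Steel pan without lid, 140 mm diameter, 75 mm high, with a handle on each side (208 mm across the handles), standing on the hotplate's cooking plate, its base 82 mm above the worktop; stays there. Origin: centre of its underside.
- hotplate: White single hotplate, fixed: 260 mm deep (x) x 230 mm wide (y), 72 mm high. Its front 74 mm is a control panel that slopes down towards the robot at 35 degrees, from 72 mm high to 20 mm high at the front edge; the dial sits in the middle of the panel. Origin: centre of its underside; x points away from the robot side (front edge at x = -130 mm, the dial's foot at x = -93 mm, z = 46 mm).
- dial_grip (a point): Point on the dial's axis, 19 mm out from the panel, half-way up the grip bar of the black dial. z: the dial's axis, pointing out of the panel, up and towards the robot side, 35 degrees from vertical. x: along the bar towards the end with the white pointer line; y across the bar. The bar is 44 mm long, 12 mm thick, and stands from 6 to 32 mm out from the panel, on a round skirt of 50 mm diameter. The axes turn with the dial.
- dial (a joint): Dial angle, rad, growing clockwise seen from in front of the panel. 0 = off: pointer straight up the slope, at the black dot. Marks 1 to 6, black strokes each a little longer, follow clockwise every 30 degrees (0.524 rad). Setting 4 is 2.094 rad. Starts at off, 1 or 2. It clicks: when released it springs to the nearest setting; about 0.1 N m passes a click. Stops at 0 and 3.14.

How it is judged:
By the outcome, as a careful person would: the job done as asked, in the order asked, and still so for the second after the job is handed in, with the robot touching nothing.
It also fails if it takes over 67 s, if anything falls off the work surface, if the arm or the gripper's body presses on something with over 40 N, if the wrist force passes 120 N, or if a joint passes its speed limit or range.

## Robot

A 6-joint arm with a two-finger parallel gripper is mounted at the origin on a cart in front of the work surface, level with it; the furniture and walls round the work are solid. World frame = base frame: x ahead of the robot, y to its left, z up, the work surface at z = 0. Lengths are in mm, angles in rad, forces in N, time in s.
With the tool pointing down it reaches from about 325 to 775 mm from the base axis. Payload 5.5 kg.
Tool frame: the origin (TCP) lies on the centre line of the jaws, within the pads' length; the fingertips stand 11 mm ahead of it and the grasp point (between the pads) lies 8 mm behind it (arm.tip_reach is the z of the fingertips in the tool frame, in mm); z points along the fingers, y is the line along which they close (so a half turn about z gives the same grasp; the last joint's range is limited). The gripper opens to 88 mm and grips with 3 to 60 N. Pads are 20 mm wide; open, the fingers measure 115 mm over their backs; the gripper's body (75 mm by 178 mm) begins 61 mm behind the grasp point.
Start: joints at [-0.057, 0.091, 1.231, -0, 1.82, -0.057], TCP at [600.014, -0.003, 233.631] pointing down, gripper open.
Joint ranges: [-2.87, 2.87], [-0.86, 2.18], [0.17, 2.46], [-1.51, 4.65], [0.06, 2.69], [-2.65, 2.65]. Speed limits (rad/s): [2.57, 2.57, 3.01, 3.14, 3.14, 3.14].

## Interface

Orientations are given as a rotation vector (axis times angle).
In Python, from station import sensors, imaging, order, arm gives the robot as it stands.
- The arm moves only by the tool send_rows, never from a script. Its argument "commands" is a list that holds one entry, the list of rows, each a list of 5 numbers: the shift along the world's x, y, z in m, then the turn about the world's z in rad, then the opening in per cent of the stroke, from 0 (shut) to 100 (fully open). In form: [[[dx, dy, dz, turn, fingers], ...]]. A call has 1 to 10 rows; each row is the pose to reach, as a shift and turn from the pose commanded when the call began; what a row does not reach only later rows make up. A row lasts 1/8 s, in which the tool goes at most 62.5 mm and 10.7 degrees, less where a joint would pass 70% of its speed; a pose out of reach is approached as far as the arm can. A call with a gripper value outside its range is refused whole. The fingers move at their own pace and stop on an object; "force" is the grip in N (left out, the last holds). Time passes only in rows, so rows that repeat a pose let the fingers close. It gives the time, the measured TCP pose, the force, the opening and the grip force at its end, in the units of the state.
- sensors.read_state(): the state, without advancing time (a new reading comes with each control period).
- imaging.grab_frame(name): name is "scene" or "side" or "wrist"; returns the picture (384x512x3 uint8, red, green, blue); there is no depth.
- imaging.camera_info(name): a dict with "fovy" (degrees; the focal length in pixels is half the picture's height over the tangent of half this angle, whatever the lens; pixels are square), "cx", "cy" (the principal point, pixels), "origin" and "rotation" of the camera in the world; the wrist camera has in their place "mount" (4x4, takes a point from camera to tool coordinates, whose origin is the TCP and whose axes are the flange's). Camera axes: x right, y down, z forward; pixel columns grow to the right and rows downward; lengths in mm; the calibration is good to about 2 mm. A picture is of the moment at which its call begins: read the wrist's pose just before it. camera_info takes no time and is no camera call.
- order.finish_job(): hands the job in; it is judged then, once.
The state is a dict: "clock": time; "joint_pos": joint angles; "qvel": joint speeds; "tau": joint torques, N m; "tool_pos": TCP position; "tcp_rot": TCP orientation; "force": force on the tool from outside, world axes, zero at the start; "wrist_torque": the same for the moment, N m; "gripper_width": finger opening in mm; "grasp_force": force on a finger pad.
Only numpy, scipy, OpenCV 4.12 (cv2) and the standard library are available. Lean on these libraries where they do the work, as an engineer would, in place of code of your own. Each camera call takes 0.05 s, during which the arm holds its last target. There are 200 camera calls.

## Working session

There is one attempt and no reset: what is moved stays moved. The work goes in short steps, Python scripts to look and compute and a tool call to move; the robot and the scene stay as the last step left them, time stands still between calls to the robot, and variables do not carry over. Pictures are saved under pics/ and viewed, at most 10 in all, crops included, and the job is handed in when it is done.

Besides the shell and the picture viewer there is one more tool, called after "Call:" by a JSON object that holds its "fn" and its "kwargs". send_rows: Moves the arm, as the interface text tells. Its arguments: {"type":"object","properties":{"commands":{"type":"array"},"force":{"type":"number"}},"required":["commands"]}

```bash
mkdir -p pics; cat > h.py <<'E'
import numpy as np,cv2
from station import sensors,imaging,order,arm
from scipy.spatial.transform import Rotation as R
def cam(n,st=None):
    c=imaging.camera_info(n)
    f=192/np.tan(np.radians(c["fovy"])/2)
    if "mount" in c:
        M=np.array(c["mount"]);r=R.from_rotvec(st["tcp_rot"]).as_matrix()
        o=np.array(st["tool_pos"])+r@M[:3,3];Rm=r@M[:3,:3]
    else: o=np.array(c["origin"]);Rm=np.array(c["rotation"]).reshape(3,3)
    return f,c["cx"],c["cy"],o,Rm
def ray(C,u,v):
    f,cx,cy,o,Rm=C;d=Rm@np.array([(u-cx)/f,(v-cy)/f,1.]);return o,d/np.linalg.norm(d)
def onz(C,u,v,z):
    o,d=ray(C,u,v);return o+d*(z-o[2])/d[2]
def proj(C,p):
    f,cx,cy,o,Rm=C;q=Rm.T@(np.array(p)-o);return cx+f*q[0]/q[2],cy+f*q[1]/q[2]
def grab(n,fn=None):
    st=sensors.read_state();im=imaging.grab_frame(n)
    if fn: cv2.imwrite(fn,im[:,:,::-1])
    return im,cam(n,st)
E
python3 - <<'E'
from h import *
ims=[]
for n in ["scene","side","wrist"]:
    im,C=grab(n,f"pics/{n}0.png");print(n,np.round(C[0],1),C[1:3],np.round(C[3]),np.round(C[4],3).tolist(),imaging.camera_info(n).keys())
print(sensors.read_state())
E
```

```text
Traceback (most recent call last):
  File "h.py", line 21, in grab
    return im,cam(n,st)
              ~~~^^^^^^
  File "h.py", line 10, in cam
    else: o=np.array(c["origin"]);Rm=np.array(c["rotation"]).reshape(3,3)
                                     ~~~~~~~~~~~~~~~~~~~~~~~~~~~~~~~^^^^^
ValueError: cannot reshape array of size 3 into shape (3,3)
```

View pics/scene0.png

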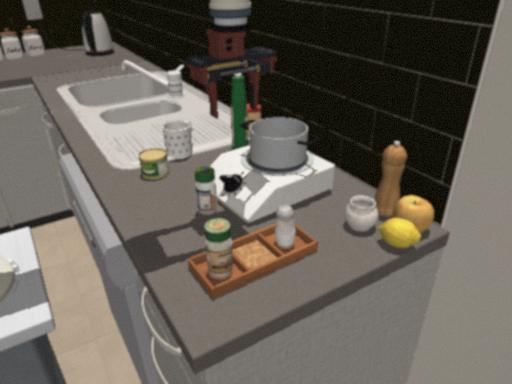

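The scene view shows the jar at about (205,190) in front of the dial (232,183). The cork compartment is the middle one, at about (252,256), with the second jar at (218,250) and the salt shaker at (285,228).

```bash
sed -i 's/Rm=np.array(c\["rotation"\]).reshape(3,3)/Rm=R.from_rotvec(c["rotation"]).as_matrix()/' h.py
python3 - <<'E'
from h import *
ims=[]
for n in ["scene","side","wrist"]:
    im,C=grab(n,f"pics/{n}0.png");print(n,np.round(C[0],1),C[1:3],np.round(C[3]),np.round(C[4],3).tolist(),imaging.camera_info(n))
s=sensors.read_state();print(s["clock"],s["tcp_rot"],s["gripper_width"])
E
```

```text
scene 412.2 (251.13244955579765, 193.9258414233128) [ 187. -757.  522.] [[0.854, -0.277, 0.441], [-0.521, -0.425, 0.74], [-0.017, -0.861, -0.507]] {'fovy': 49.95468451121037, 'cx': 251.13244955579765, 'cy': 193.9258414233128, 'origin': array([ 187.25046713, -757.33678149,  521.90536426]), 'rotation': array([-2.03647743,  0.58321745, -0.30969809])}
side 400.0 (256.5139326809645, 193.94008786617692) [ 177. -678.  565.] [[0.821, -0.313, 0.477], [-0.57, -0.461, 0.68], [0.008, -0.83, -0.557]] {'fovy': 51.28609949001877, 'cx': 256.5139326809645, 'cy': 193.94008786617692, 'origin': array([ 177.16986308, -677.53944738,  565.29741657]), 'rotation': array([-2.08500259,  0.64842014, -0.35607906])}
wrist 345.6 (258.66628533107036, 187.91993182414808) [600.  81. 384.] [[1.0, 0.002, -0.001], [0.001, -0.956, -0.294], [-0.002, 0.294, -0.956]] {'fovy': 58.104079593133626, 'cx': 258.66628533107036, 'cy': 187.91993182414808, 'mount': array([[ 1.27232715e-03, -9.55794935e-01, -2.94031330e-01,
         8.06901864e+01],
       [ 9.99999190e-01,  1.22145565e-03,  3.56645657e-04,
         2.23693797e-01],
       [ 1.82661147e-05, -2.94031545e-01,  9.55795716e-01,
        -1.50931114e+02],
       [ 0.00000000e+00,  0.00000000e+00,  0.00000000e+00,
         1.00000000e+00]])}
0.2 [-2.22081899e+00 -2.22079351e+00  1.26177682e-03] 87.7783694279343
```

View pics/side0.png

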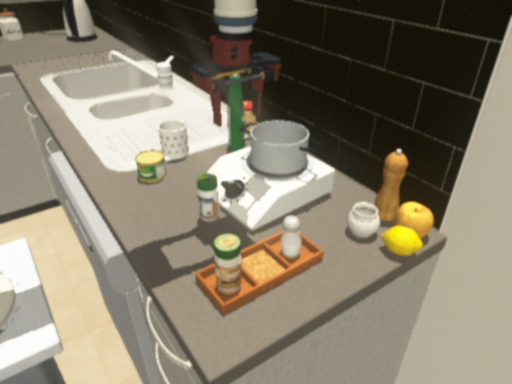

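View pics/wrist0.png

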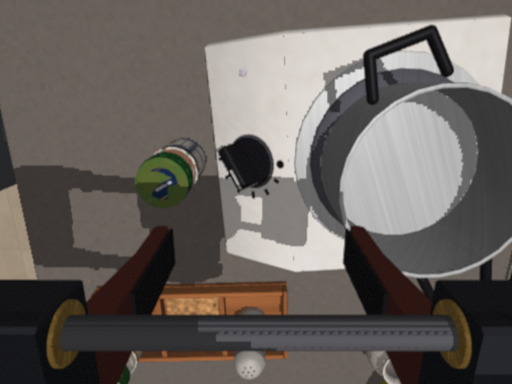

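The side view agrees with the scene view: jar (207,197), dial (233,190), empty cork compartment (263,265). In the wrist view the lid is at (163,178), the dial at (247,163), the off dot at (280,164) and the cork at (190,305). The bar lies nearly across the slope.

```bash
python3 - <<'E'
from h import *
out=[]
for n in ["scene","side","wrist"]:
    im=cv2.imread(f"pics/{n}0.png");C=cam(n,sensors.read_state())
    hsv=cv2.cvtColor(im,cv2.COLOR_BGR2HSV)
    m=cv2.inRange(hsv,(35,90,30),(85,255,255))
    k,l,s,c=cv2.connectedComponentsWithStats(m)
    for i in range(1,k):
        if s[i,4]>100: print(n,"green",s[i],np.round(onz(C,*c[i],106 if n=="wrist" else 98),0)[:2])
    m=cv2.inRange(hsv,(3,110,60),(22,255,255))
    k,l,s,c=cv2.connectedComponentsWithStats(m)
    for i in range(1,k):
        if s[i,4]>700:
            print(n,"orange",s[i],np.round(onz(C,*c[i],12))[:2])
C=cam("wrist",sensors.read_state())
for nm,p,z in [("dot",(280,164),52),("dial top",(238,165),72),("frontL",(207,47),20),("frontR",(228,250),20),("trayBR",(287,285),24),("rim",(455,180),157)]:
    print(nm,np.round(onz(C,*p,z)))
w=cv2.imread("pics/wrist0.png")[110:220,120:310]
cv2.imwrite("pics/wz.png",cv2.resize(w,None,fx=4,fy=4,interpolation=3))
S=cv2.imread("pics/side0.png")[150:320,170:340]
cv2.imwrite("pics/sz.png",cv2.resize(S,None,fx=3.5,fy=3.5,interpolation=3))
E
```

```text
scene green [230  75  18  73 868] [797. 330.]
scene green [195 168  18  14 184] [510. -11.]
scene green [206 231  25  10 158] [ 432. -230.]
scene orange [ 376  144   59   89 2462] [ 939. -204.]
scene orange [ 188  224  129   75 3899] [ 502. -225.]
side green [229  83  15  67 730] [767. 274.]
side green [139 165  17  15 131] [425. 106.]
side green [197 174  18  16 174] [508.  -8.]
side green [215 246  25  13 192] [ 432. -229.]
side orange [210  35  41  33 882] [1305. 1188.]
side orange [ 375  151   60   91 2210] [ 936. -211.]
side orange [ 195  231  128   84 4583] [ 497. -223.]
wrist green [ 135  152   57   56 1953] [521.   3.]
wrist green [119 367  10  17 115] [ 464. -204.]
wrist orange [ 152  282  136   34 3928] [ 555. -178.]
wrist orange [  47  300   37   69 1138] [ 344. -232.]
wrist orange [ 434  300   38   69 1130] [ 857. -232.]
wrist orange [138 351  97  11 943] [ 503. -266.]
dot [621.   3.  52.]
dial top [581.   7.  72.]
frontL [549. 113.  20.]
frontR [ 564. -107.   20.]
trayBR [ 634. -151.   24.]
rim [734.  17. 157.]
```

View pics/wz.png

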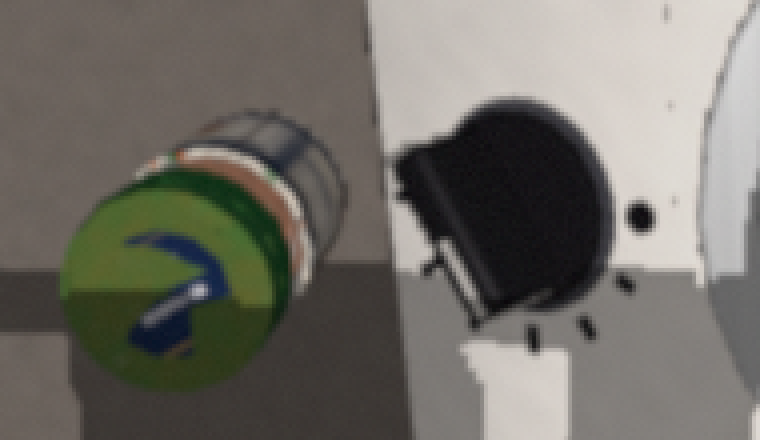

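View pics/sz.png

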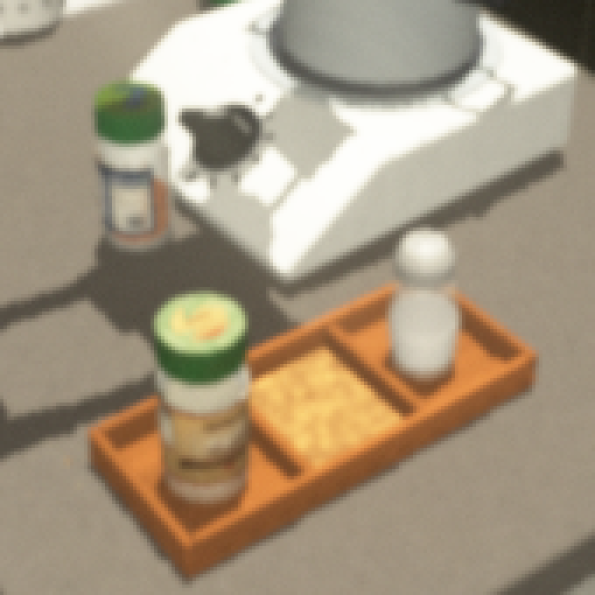

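The dial's pointer line faces lower right in the wrist crop, at about 58°, so it starts at setting 2. The jar is at about (519,0) and the dial grip at about (582,5). The side crop confirms the middle compartment is empty. Next I turn the jaws to close along y and go over the jar.

Call:
{"fn": "send_rows", "kwargs": {"commands": [[[-0.04,0,0,0.18,100],[-0.08,0,0,0.36,100],[-0.08,0,0,0.54,100],[-0.08,0,0,0.72,100],[-0.08,0,0,0.9,100],[-0.08,0,0,1.08,100],[-0.08,0,0,1.26,100],[-0.08,0,0,1.44,100],[-0.08,0,0,1.57,100],[-0.08,0,0,1.57,100]]], "force": 20}}

```text
clock: 1.45
tool_pos: [519.9, 0.0, 233.4]
tcp_rot: [-0.003, -3.141, -0.0]
force: [-0.2, 0.3, -0.3]
gripper_width: 87.8
grasp_force: 0.0
```

```bash
python3 - <<'E'
from h import *
im,C=grab("wrist","pics/w1.png");s=sensors.read_state();print(s["tool_pos"],s["joint_pos"])
hsv=cv2.cvtColor(im,cv2.COLOR_RGB2HSV)
m=cv2.inRange(hsv,(35,90,30),(85,255,255));k,l,st,c=cv2.connectedComponentsWithStats(m)
for i in range(1,k):
    if st[i,4]>300: print(st[i],np.round(onz(C,*c[i],106)))
E
```

```text
[ 5.19950623e+02 -6.01717836e-03  2.33484625e+02] [-6.54404478e-02 -1.24166891e-01  1.44388428e+00 -1.36801085e-05
  1.82210888e+00 -1.63272884e+00]
[  0  58  22  53 746] [ 442. -192.  106.]
[458  86  51  38 658] [457. 173. 106.]
[ 233  149   52   55 1786] [514.  -1. 106.]
```

View pics/w1.png

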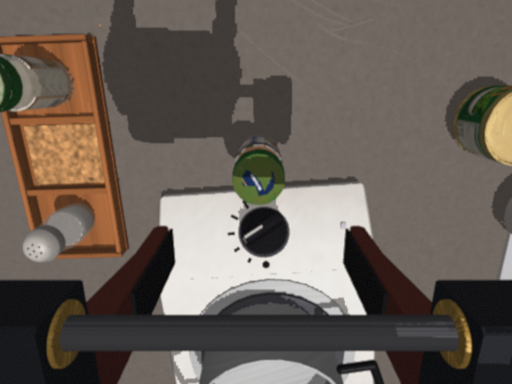

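The wrist view shows the lid at (259,180) centred between the jaws, the dial at (264,231) with its pointer toward mark 2, and the cork at about (62,154). Next I measure the cork and descend on the jar.

```bash
python3 - <<'E'
from h import *
im=cv2.imread("pics/w1.png");C=cam("wrist",sensors.read_state())
for nm,p,z in [("c",(22,124),9),("c",(98,120),9),("c",(30,187),9),("c",(104,183),9),("cork mid",(63,154),9),("trayTR",(95,36),24),("trayBR",(127,253),24),("div1R",(97,118),21),("div2R",(104,188),21),("dial",(264,231),72),("dot",(265,265),52)]:
    print(nm,np.round(onz(C,*p,z)))
hsv=cv2.cvtColor(im,cv2.COLOR_BGR2HSV);sub=hsv[110:200,15:125]
g=cv2.inRange(sub,(12,50,110),(30,190,255));g=cv2.morphologyEx(g,cv2.MORPH_OPEN,np.ones((3,3)));g=cv2.morphologyEx(g,cv2.MORPH_CLOSE,np.ones((7,7)))
k,l,s,c=cv2.connectedComponentsWithStats(g);i=1+np.argmax(s[1:,4])
cn,_=cv2.findContours((l==i).astype(np.uint8),0,2);r=cv2.minAreaRect(cn[0]);b=cv2.boxPoints(r)+[15,110]
print(r,[np.round(onz(C,*q,9)[:2]).tolist() for q in b],onz(C,*b.mean(0),9))
E
```

```text
c [ 482. -255.    9.]
c [ 478. -172.    9.]
c [ 553. -260.    9.]
c [ 548. -175.    9.]
cork mid [ 515. -216.    9.]
trayTR [ 397. -157.   24.]
trayBR [ 629. -153.   24.]
div1R [ 475. -167.   21.]
div2R [ 551. -170.   21.]
dial [580.   5.  72.]
dot [629.   6.  52.]
((48.0, 44.5), (89.0, 96.0), 90.0) [[467.0, -259.0], [468.0, -157.0], [568.0, -170.0], [567.0, -280.0]] [ 515.54492952 -216.07634471    9.        ]
```

Call:
{"fn": "send_rows", "kwargs": {"commands": [[[-0.001,-0.001,-0.05,0,100],[-0.001,-0.001,-0.1,0,100],[-0.001,-0.001,-0.14,0,100],[-0.001,-0.001,-0.163,0,100],[-0.001,-0.001,-0.163,0,100]]]}}

```text
clock: 2.12
tool_pos: [517.5, -0.9, 68.3]
tcp_rot: [-0.004, -3.137, -0.001]
force: [0.1, 0.1, -0.3]
gripper_width: 87.8
grasp_force: 0.0
```

Call:
{"fn": "send_rows", "kwargs": {"commands": [[[0,0,0,0,40],[0,0,0,0,40],[0,0,0,0,40],[0,0,0,0,40],[0,0,0,0,40],[0,0,0,0,40],[0,0,0.03,0,40],[0,0,0.06,0,40]]], "force": 20}}

```text
clock: 3.12
tool_pos: [518.4, -1.0, 130.4]
tcp_rot: [-0.001, -3.139, -0.0]
force: [-0.2, 0.4, -0.8]
gripper_width: 44.8
grasp_force: 20.0
```

Call:
{"fn": "send_rows", "kwargs": {"commands": [[[-0.004,-0.03,0.02,0,40],[-0.004,-0.075,0.02,0,40],[-0.004,-0.12,0.02,0,40],[-0.004,-0.165,0.02,0,40],[-0.004,-0.195,0.02,0,40],[-0.004,-0.211,0.02,0,40],[-0.004,-0.211,-0.01,0,40],[-0.004,-0.211,-0.025,0,40],[-0.004,-0.211,-0.025,0,40]]]}}

```text
clock: 4.25
tool_pos: [514.2, -211.0, 103.9]
tcp_rot: [-0.0, -3.138, -0.003]
force: [-0.2, 0.5, -0.3]
gripper_width: 45.0
grasp_force: 20.0
```

```bash
python3 - <<'E'
from h import *
s=sensors.read_state();print(s["tool_pos"],s["gripper_width"])
a,C=grab("side");b,D=grab("wrist")
v=np.hstack([cv2.resize(a[190:320,170:340],(510,390),interpolation=3),cv2.resize(b[:300,140:380],(290,362))[:390] if 0 else cv2.copyMakeBorder(b[60:360,130:390],0,90,0,0,cv2.BORDER_CONSTANT)])
cv2.imwrite("pics/p2.png",v[:,:,::-1])
E
```

```text
[ 514.24173939 -211.00658179  103.90376555] 45.015455543705365
```

View pics/p2.png

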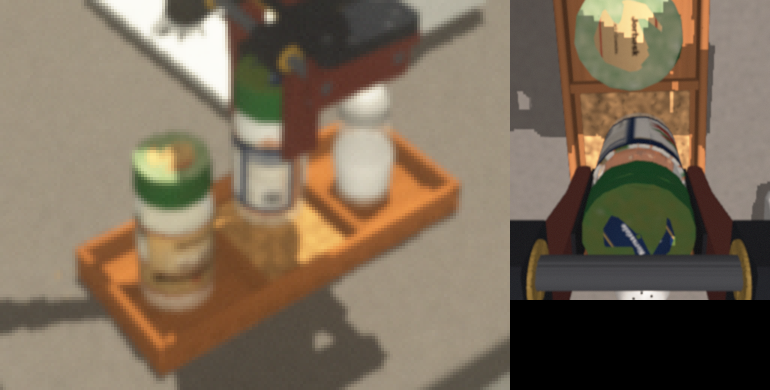

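The jar hangs over the cork compartment, centred across the tray in the wrist view, with the cork visible around it. I check the along-tray position numerically before lowering.

```bash
python3 - <<'E'
from h import *
C=cam("side")
# crop sz.png: scale 3.5, offset (170,150): divider/wall points at their heights
f=lambda x,y,z:np.round(onz(C,x/3.5+170,y/3.5+150,z)[:2])
for nm,a in dict(div2back=(332,328,21),div2front=(412,408,21),div1front=(305,468,21),cornerR=(536,355,24),cornerF=(188,545,24),cornerL=(92,430,24),cornerB=(395,285,24),corkR=(408,412,9),corkB=(320,345,9)).items(): print(nm,f(*a))
E
```

```text
div2back [ 553. -174.]
div2front [ 550. -253.]
div1front [ 476. -256.]
cornerR [ 634. -262.]
cornerF [ 398. -268.]
cornerL [ 396. -172.]
cornerB [ 606. -167.]
corkR [ 555. -245.]
corkB [ 546. -172.]
```

Call:
{"fn": "send_rows", "kwargs": {"commands": [[[0,-0.002,-0.012,0,40],[0,-0.002,-0.02,0,40],[0,-0.002,-0.025,0,40],[0,-0.002,-0.027,0,40],[0,-0.002,-0.027,0,40]]]}}

```text
clock: 4.97
tool_pos: [515.2, -213.7, 79.8]
tcp_rot: [0.001, 3.141, 0.0]
force: [-2.8, 3.2, 5.2]
gripper_width: 45.1
grasp_force: 20.0
```

Contact is at the expected height, since the grip was at z≈70.5 and the floor is 9 mm. I release and rise.

Call:
{"fn": "send_rows", "kwargs": {"commands": [[[0,0,0.002,0,40],[0,0,0.002,0,80],[0,0,0.002,0,80],[0,0,0.002,0,80],[0,0,0.002,0,80],[0,0,0.05,0,80],[0,0,0.1,0,80],[0,0,0.15,0,80],[0,0,0.16,0,80]]]}}

```text
clock: 6.1
tool_pos: [516.1, -214.5, 243.5]
tcp_rot: [0.001, 3.135, -0.005]
force: [0.4, -0.7, -1.2]
gripper_width: 70.2
grasp_force: 0.0
```

```bash
python3 - <<'E'
from h import *
a,C=grab("side");b,D=grab("wrist")
v=np.hstack([cv2.resize(a[150:320,170:340],(390,390),interpolation=3),cv2.copyMakeBorder(b[:384,60:460],0,6,0,0,cv2.BORDER_CONSTANT)])
cv2.imwrite("pics/p3.png",v[:,:,::-1]);cv2.imwrite("pics/w3.png",b[:,:,::-1])
E
```

```text
(no output)
```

View pics/p3.png

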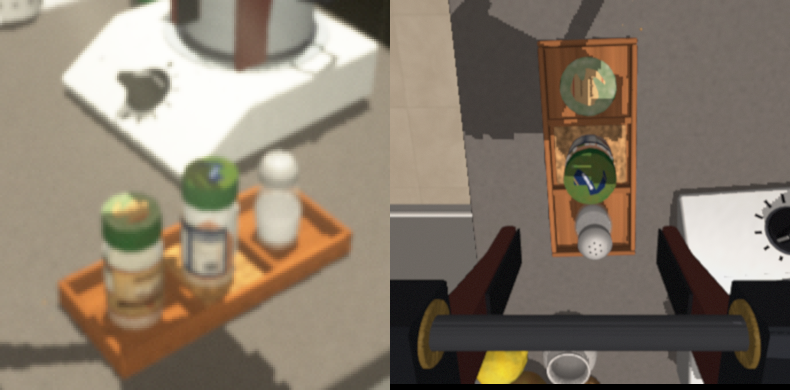

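The jar stands upright in its compartment and its neighbours are unmoved; the dial is clear. I'll push the free end of the bar upslope with closed fingers. The gripper's long side stays along y, clear of the pan.

Call:
{"fn": "send_rows", "kwargs": {"commands": [[[0,0.05,0,0,0],[0.01,0.11,0,0,0],[0.02,0.17,0,0,0],[0.026,0.23,-0.02,0,0],[0.026,0.246,-0.07,0,0],[0.026,0.246,-0.12,0,0],[0.026,0.246,-0.16,0,0],[0.026,0.246,-0.175,0,0],[0.026,0.246,-0.175,0,0],[0.026,0.246,-0.175,0,0]]]}}

```text
clock: 7.45
tool_pos: [542.0, 31.9, 65.4]
tcp_rot: [0.002, 3.139, -0.0]
force: [-0.3, -0.1, -0.1]
gripper_width: 0.6
grasp_force: 0.0
```

Call:
{"fn": "send_rows", "kwargs": {"commands": [[[0.005,0,0,0,0],[0.01,0,0,0,0],[0.012,0,0,0,0],[0.014,0,0,0,0],[0.016,0,0,0,0],[0.016,0,0,0,0]]]}}

```text
clock: 8.2
tool_pos: [555.8, 32.9, 63.1]
tcp_rot: [-0.0, -3.138, -0.002]
force: [-5.7, 2.6, 1.9]
gripper_width: 0.6
grasp_force: 3.0
```

Contact came where predicted (x≈556). I push on toward 567.

Call:
{"fn": "send_rows", "kwargs": {"commands": [[[0.002,0,0,0,0],[0.004,0,0,0,0],[0.006,0,0,0,0],[0.008,0,0,0,0],[0.01,0,0,0,0],[0.0105,0,0,0,0],[0.0105,0,0,0,0]]]}}

```text
clock: 9.07
tool_pos: [566.3, 34.3, 62.8]
tcp_rot: [0.001, -3.138, -0.006]
force: [-4.9, 8.6, 0.9]
gripper_width: 0.5
grasp_force: 3.8
```

Call:
{"fn": "send_rows", "kwargs": {"commands": [[[-0.02,0,0,0,0],[-0.04,0,0.02,0,0],[-0.05,0,0.07,0,0],[-0.05,-0.03,0.12,0,0],[-0.05,-0.03,0.15,0,0],[-0.05,-0.03,0.15,0,0]]]}}

```text
clock: 9.82
tool_pos: [518.8, 1.6, 216.8]
tcp_rot: [0.002, 3.135, -0.001]
force: [0.6, -0.3, -0.1]
gripper_width: 0.3
grasp_force: 0.0
```

```bash
python3 - <<'E'
from h import *
b,D=grab("wrist");u,v=map(int,proj(D,(580,5,65)));print(u,v,sensors.read_state()["tool_pos"])
c=b[max(0,v-60):v+60,max(0,u-75):u+75];cv2.imwrite("pics/d4.png",cv2.resize(c,None,fx=4,fy=4,interpolation=3)[:,:,::-1])
E
```

```text
262 235 [518.09449493   1.82050913 214.27178741]
```

View pics/d4.png

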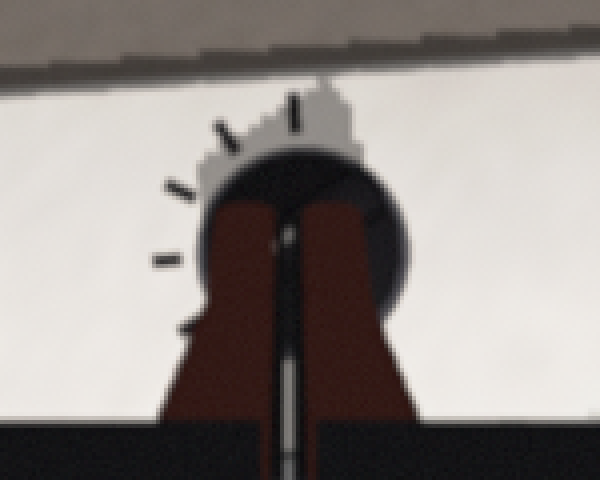

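The closed fingers at the image centre hide the dial. I open them and rise to the earlier viewing pose, where it was visible at (264,231).

Call:
{"fn": "send_rows", "kwargs": {"commands": [[[0,0,0.02,0,100],[0,0,0.02,0,100],[0,0,0.02,0,100],[0,0,0.02,0,100],[0,0,0.02,0,100],[0,0,0.02,0,100]]]}}

```text
clock: 10.62
tool_pos: [517.5, 2.0, 233.4]
tcp_rot: [-0.001, -3.141, 0.0]
force: [1.1, -0.3, 0.3]
gripper_width: 56.6
grasp_force: 0.0
```

```bash
cat > dial.py <<'E'
from h import *
b,D=grab("wrist","pics/d5.png");u,v=map(int,proj(D,(580,5,65)));print(u,v,sensors.read_state()["tool_pos"])
c=b[v-50:v+50,u-65:u+65];cv2.imwrite("pics/d5z.png",cv2.resize(c,None,fx=5,fy=5,interpolation=3)[:,:,::-1])
# pointer line: bright blob enclosed in the dark dial, lifted from the image to the bar-top plane
g=cv2.cvtColor(b,cv2.COLOR_RGB2GRAY);dk=(g<70).astype(np.uint8)
r=np.zeros_like(dk);cv2.circle(r,(u,v),35,1,-1);k,l,s,cc=cv2.connectedComponentsWithStats(dk*r)
i=1+np.argmax(s[1:,4]);cn,_=cv2.findContours((l==i).astype(np.uint8),0,2);h=np.zeros_like(dk);cv2.drawContours(h,[cv2.convexHull(max(cn,key=len))],0,1,-1)
h=cv2.erode(h,np.ones((5,5)));w=((g>90)&(h>0)).astype(np.uint8)
k,l,s,cc=cv2.connectedComponentsWithStats(w)
n=np.array([-np.sin(.611),0,np.cos(.611)]);o0=np.array([595,5,46.])+32*n;ux=np.array([.819,0,.574])
for i in range(1,k):
    if s[i,4]>5:
        P=[]
        for y,x in np.argwhere(l==i):
            o,d=ray(D,x,y);P.append(o+d*(n@(o0-o))/(n@d)-o0)
        P=np.array(P);q=np.c_[P@ux,-P[:,1]];m=q.mean(0);e=np.linalg.svd(q-m)[2][0];e*=np.sign(e@m)
        print("blob",s[i,4],"mean u,right",m.round(1),"centre angle",np.degrees(np.arctan2(m[1],m[0])).round(),"line angle",np.degrees(np.arctan2(e[1],e[0])).round())
E
python3 dial.py
```

```text
261 230 [517.48726265   1.99041171 233.50274444]
blob 81 mean u,right [ 2.9 10.9] centre angle 75.0 line angle 56.0
```

View pics/d5z.png

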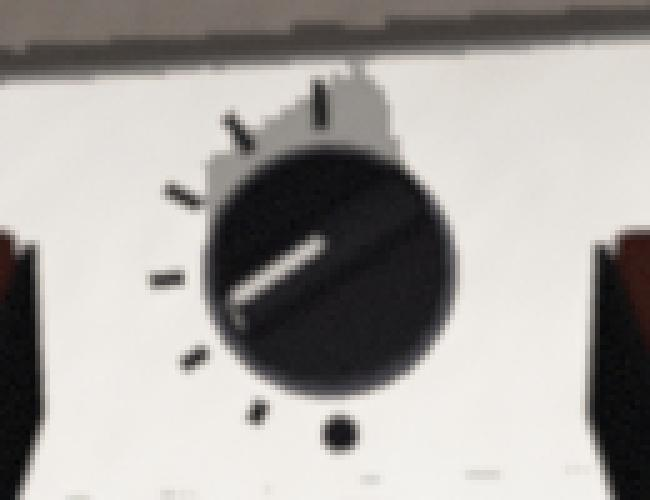

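The pointer still aims at mark 2, at (195,357) in the crop. The fingertips are narrower than I assumed (about 9 mm half-width), so they slid past the bar's end. I repeat with the tool 6 mm closer to the axis.

Call:
{"fn": "send_rows", "kwargs": {"commands": [[[0.02,0.024,-0.03,0,0],[0.02,0.024,-0.06,0,0],[0.02,0.024,-0.1,0,0],[0.02,0.024,-0.14,0,0],[0.02,0.024,-0.165,0,0],[0.02,0.024,-0.168,0,0],[0.02,0.024,-0.168,0,0],[0.02,0.024,-0.168,0,0]]]}}

```text
clock: 11.68
tool_pos: [538.5, 26.0, 67.5]
tcp_rot: [0.001, 3.139, -0.0]
force: [0.2, -1.4, 0.5]
gripper_width: 0.6
grasp_force: 0.0
```

Call:
{"fn": "send_rows", "kwargs": {"commands": [[[0.006,0,0,0,0],[0.01,0,0,0,0],[0.014,0,0,0,0],[0.016,0,0,0,0],[0.018,0,0,0,0],[0.02,0,0,0,0],[0.02,0,0,0,0]]]}}

```text
clock: 12.55
tool_pos: [556.5, 26.5, 65.7]
tcp_rot: [-0.0, -3.139, -0.001]
force: [-5.7, 1.0, 1.1]
gripper_width: 0.7
grasp_force: 3.1
```

Call:
{"fn": "send_rows", "kwargs": {"commands": [[[0.002,0,0,0,0],[0.004,0,0,0,0],[0.006,0,0,0,0],[0.008,0,0,0,0],[0.009,0,0,0,0],[0.0095,0,0,0,0],[0.0095,0,0,0,0]]]}}

```text
clock: 13.42
tool_pos: [567.0, 26.3, 65.8]
tcp_rot: [-0.001, -3.141, -0.001]
force: [-0.6, 0.9, 0.6]
gripper_width: 0.8
grasp_force: 0.8
```

Call:
{"fn": "send_rows", "kwargs": {"commands": [[[-0.02,0,0,0,0],[-0.04,0,0.02,0,0],[-0.05,0,0.07,0,0],[-0.05,-0.024,0.12,0,50],[-0.05,-0.024,0.168,0,100],[-0.05,-0.024,0.168,0,100],[-0.05,-0.024,0.168,0,100],[-0.05,-0.024,0.168,0,100],[-0.05,-0.024,0.168,0,100]]]}}

```text
clock: 14.55
tool_pos: [516.6, 2.1, 232.0]
tcp_rot: [-0.001, -3.139, -0.0]
force: [-0.8, -0.7, 0.4]
gripper_width: 56.8
grasp_force: 0.0
```

```bash
python3 dial.py
```

```text
261 232 [516.72384493   2.09207311 232.37137033]
blob 62 mean u,right [-10.9   6.6] centre angle 149.0 line angle 146.0
```

```bash
python3 - <<'E'
from h import *
b=cv2.imread("pics/d5.png");D=cam("wrist",sensors.read_state());u,v=map(int,proj(D,(580,5,65)))
g=cv2.cvtColor(b,cv2.COLOR_BGR2GRAY)
w=((g>90)).astype(np.uint8);k,l,s,cc=cv2.connectedComponentsWithStats(w)
for i in range(1,k):
    if 8<s[i,4]<300 and np.hypot(*(cc[i]-[u,v]))<35:
        p=np.argwhere(l==i)[:,::-1].astype(np.float32);print(s[i,4],((cc[i]-[u-65,v-50])*5).round(),"line dir",cv2.fitLine(p,2,0,.01,.01)[:2].ravel().round(2),"rect",cv2.minAreaRect(p)[1])
n=np.array([-np.sin(.611),0,np.cos(.611)]);F=np.array([595,5,46.]);ux=np.array([.819,0,.574])
for t in (60,90,120,150,180):
    r=np.radians(t);d=np.cos(r)*ux-np.sin(r)*np.array([0,1,0])
    a,e=[(np.array(proj(D,F+32*n+q*d))-[u-65,v-50])*5 for q in (2,21)]
    print(t,a.round(),e.round(),((e-a)/np.linalg.norm(e-a)).round(2))
E
```

```text
60 [320. 256.] [235. 304.] [-0.87  0.5 ]
90 [319. 251.] [222. 251.] [-1. -0.]
120 [320. 246.] [237. 198.] [-0.87 -0.5 ]
150 [324. 242.] [276. 160.] [-0.51 -0.86]
180 [329. 241.] [329. 147.] [-0. -1.]
```

```bash
python3 - <<'E'
from h import *
b=cv2.imread("pics/d5.png");D=cam("wrist",sensors.read_state());g=cv2.cvtColor(b,cv2.COLOR_BGR2GRAY)
n=np.array([-np.sin(.611),0,np.cos(.611)]);F=np.array([594,5,46.]);ux=np.array([.819,0,.574])
for t in range(0,360,10):
    r=np.radians(t);d=np.cos(r)*ux-np.sin(r)*np.array([0,1,0])
    print(t,[int(g[int(round(y)),int(round(x))]) for x,y in (proj(D,F+32*n+q*d) for q in (3,6,9,12,15,18,21))])
E
```

```text
0 [28, 29, 24, 21, 24, 30, 29]
10 [28, 26, 13, 26, 28, 29, 29]
20 [28, 24, 17, 27, 30, 26, 27]
30 [28, 23, 26, 29, 26, 29, 25]
40 [28, 19, 26, 28, 28, 28, 29]
50 [28, 19, 25, 25, 28, 27, 26]
60 [28, 21, 26, 27, 26, 27, 30]
70 [28, 16, 23, 26, 28, 30, 27]
80 [28, 24, 24, 24, 26, 30, 28]
90 [29, 25, 16, 25, 26, 29, 27]
100 [29, 25, 16, 26, 25, 28, 22]
110 [45, 25, 21, 20, 26, 26, 25]
120 [45, 31, 26, 19, 18, 24, 28]
130 [102, 114, 75, 25, 21, 23, 25]
140 [81, 175, 181, 152, 103, 105, 54]
150 [81, 177, 177, 155, 147, 130, 131]
160 [78, 122, 58, 24, 22, 18, 37]
170 [78, 36, 21, 19, 16, 14, 69]
180 [35, 21, 20, 18, 15, 19, 107]
190 [35, 19, 19, 18, 21, 26, 63]
200 [23, 18, 20, 19, 26, 26, 81]
210 [25, 18, 18, 27, 28, 28, 68]
220 [25, 17, 16, 26, 27, 25, 60]
230 [25, 17, 20, 24, 27, 25, 53]
240 [26, 16, 18, 24, 27, 25, 41]
250 [25, 16, 18, 28, 29, 25, 43]
260 [24, 16, 21, 28, 28, 27, 32]
270 [24, 19, 21, 25, 27, 25, 26]
280 [23, 18, 17, 27, 26, 27, 28]
290 [23, 23, 19, 22, 28, 29, 28]
300 [29, 27, 20, 19, 24, 27, 28]
310 [29, 26, 26, 24, 19, 24, 27]
320 [27, 24, 27, 26, 27, 27, 24]
330 [25, 28, 28, 27, 29, 29, 21]
340 [25, 28, 27, 30, 27, 26, 19]
350 [28, 30, 26, 24, 18, 19, 28]
```

The pointer line now reads 150°, setting 5, one click too far. I push it back one click. For that I place the closed fingers left of the bar's lower end and push toward -y, a geometry that slips off near 110° and so limits itself.

Call:
{"fn": "send_rows", "kwargs": {"commands": [[[0.02,0.024,-0.03,0,0],[0.0385,0.024,-0.06,0,0],[0.0385,0.024,-0.09,0,0],[0.0385,0.024,-0.13,0,0],[0.0385,0.024,-0.16,0,0],[0.0385,0.024,-0.175,0,0],[0.0385,0.024,-0.175,0,0],[0.0385,0.024,-0.175,0,0]]]}}

```text
clock: 15.6
tool_pos: [556.4, 26.0, 60.2]
tcp_rot: [0.001, 3.139, -0.0]
force: [0.4, 0.2, 0.8]
gripper_width: 0.4
grasp_force: 0.0
```

Call:
{"fn": "send_rows", "kwargs": {"commands": [[[0,-0.004,0,0,0],[0,-0.008,0,0,0],[0,-0.012,0,0,0],[0,-0.014,0,0,0],[0,-0.016,0,0,0],[0,-0.016,0,0,0]]]}}

```text
clock: 16.35
tool_pos: [555.2, 11.9, 58.7]
tcp_rot: [0.001, -3.141, -0.006]
force: [-1.8, 6.8, 1.5]
gripper_width: 0.4
grasp_force: 3.1
```

In contact at y≈12, as predicted. A few millimetres more.

Call:
{"fn": "send_rows", "kwargs": {"commands": [[[0,-0.002,0,0,0],[0,-0.004,0,0,0],[0,-0.005,0,0,0],[0,-0.006,0,0,0],[0,-0.006,0,0,0]]]}}

```text
clock: 16.98
tool_pos: [554.7, 4.5, 58.1]
tcp_rot: [-0.001, -3.139, -0.002]
force: [-3.4, 4.5, 1.9]
gripper_width: 0.6
grasp_force: 2.6
```

Call:
{"fn": "send_rows", "kwargs": {"commands": [[[0,0.012,0,0,0],[-0.02,0.018,0.03,0,0],[-0.0385,0.018,0.08,0,0],[-0.0385,0,0.13,0,50],[-0.0385,-0.002,0.175,0,100],[-0.0385,-0.002,0.175,0,100],[-0.0385,-0.002,0.175,0,100],[-0.0385,-0.002,0.175,0,100]]]}}

```text
clock: 17.98
tool_pos: [516.6, 2.1, 231.7]
tcp_rot: [-0.001, -3.139, 0.0]
force: [1.0, 1.3, 0.4]
gripper_width: 47.2
grasp_force: 0.0
```

```bash
cat > chk.py <<'E'
from h import *
im,D=grab("wrist");g=cv2.cvtColor(im,cv2.COLOR_RGB2GRAY)
n=np.array([-np.sin(.611),0,np.cos(.611)]);F=np.array([594,5,46.]);ux=np.array([.819,0,.574])
for t in range(50,200,10):
    r=np.radians(t);d=np.cos(r)*ux-np.sin(r)*np.array([0,1,0])
    print(t,[int(g[int(round(y)),int(round(x))]) for x,y in (proj(D,F+32*n+q*d) for q in (6,9,12,15,18))])
E
python3 chk.py; python3 dial.py
```

```text
50 [19, 27, 30, 28, 25]
60 [20, 22, 25, 26, 28]
70 [23, 21, 25, 28, 27]
80 [28, 21, 22, 27, 26]
90 [25, 28, 17, 21, 27]
100 [31, 26, 27, 26, 20]
110 [61, 40, 29, 29, 27]
120 [155, 180, 157, 191, 177]
130 [193, 174, 146, 75, 28]
140 [146, 75, 30, 19, 17]
150 [105, 22, 15, 16, 15]
160 [29, 18, 17, 20, 18]
170 [24, 14, 21, 18, 17]
180 [23, 19, 17, 19, 16]
190 [20, 18, 19, 19, 17]
261 232 [516.59979247   2.12159232 231.98561732]
blob 65 mean u,right [-7.6 10.2] centre angle 127.0 line angle 116.0
```

The pointer line reads 120°, setting 4, with the same −4° bias as before from the hotplate's yaw. The arm is clear, so I hand it in.

```bash
python3 -c "
from station import order
print(order.finish_job())"
```

```text
the job is handed in; nothing more can be done
None
```

The jar stands upright in the cork-lined compartment and the dial is released at setting 4, checked by camera; the dial overshot to 5 on the way and I pushed it back one click, and the job was handed in at about 18 s.

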